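Fetch the record brush from under the riser with a reacher

ROBOT

A 6-joint arm with a two-finger parallel gripper is mounted at the origin on the work surface. World frame = base frame: x ahead of the robot, y to its left, z up, the work surface at z = 0. Lengths are in m, angles in rad, forces in N, time in s.
With the tool pointing down it reaches from about 0.375 to 0.975 m from the base axis. Payload 3.8 kg.
Tool frame: the origin (TCP) lies on the centre line of the jaws, within the pads' length; the fingertips stand 17 mm ahead of it and the grasp point (between the pads) lies 2 mm behind it (bot.tip_extent is the distance from the TCP to the fingertips, in m); z points along the fingers, y is the line along which they close (so a half turn about z gives the same grasp; the last joint's range is limited). The gripper opens to 85 mm and grips with 20 to 120 N. Pads are 22 mm wide; open, the fingers measure 114 mm over their backs; the gripper's body (76 mm by 85 mm) begins 54 mm behind the grasp point. The pads swing forward as they close: fully open they stand 13 mm farther back than shut.
Start: joints at [-1.275, 0.264, 1.604, -0, 1.274, -0.037], TCP at [0.221, -0.638, 0.217] pointing down, gripper open.
Joint ranges: [-2.63, 2.63], [-0.94, 2.18], [0.31, 2.57], [-1.31, 4.45], [0, 2.66], [-2.55, 2.55]. Speed limits (rad/s): [2.57, 2.57, 3.14, 3.14, 3.14, 3.14].

INTERFACE

Orientations are given as a rotation vector (axis times angle).
In Python, from workcell import readout, read_camera, finish_job, bot gives the robot as it stands.
- The arm moves only by the tool jog_arm, never from a script. Its argument "deltas" is one flat list of numbers, 7 for each row, row after row: the shift along the tool's x, y, z in m, then the turn, a rotation vector about the tool's x, y, z in degrees, then the gripper command: -1 is shut, 1 is fully open, values between are in proportion. A call has 1 to 8 rows; each row is the pose to reach, as a shift and turn from the pose commanded when the call began, along the tool's axes at that moment; what a row does not reach only later rows make up. A row lasts 1/10 s, in which the tool goes at most 50 mm and 8.59 degrees, less where a joint would pass 70% of its speed; a pose out of reach is approached as far as the arm can. A call with a gripper value outside its range is refused whole. The fingers move at their own pace and stop on an object; "squeeze" is the grip in N (left out, the last holds). Time passes only in rows, so rows that repeat a pose let the fingers close. It gives the time, the measured TCP pose, the force, the opening and the grip force at its end, in the units of the state.
- readout.read_state(): the state, without advancing time (a new reading comes with each control period).
- read_camera(name): name is "side" or "top" or "wrist"; returns a dict with "color" (420x560x3 uint8, blue, green, red), "fx", "fy", "cx", "cy" (pixels), "origin" and "attitude" of the camera in the world. Camera axes: x right, y down, z forward; pixel columns grow to the right and rows downward; lengths in m; the calibration is good to about 2 mm. A picture is of the moment at which its call begins. There is no depth.
- finish_job(): hands the job in; it is judged then, once.
The state is a dict: "time": time; "q": joint angles; "joint_vel": joint speeds; "joint_torque": joint torques, N m; "tool_pos": TCP position; "tcp_rot": TCP orientation; "wrist_force": force on the tool from outside, world axes, zero at the start; "torque": the same for the moment, N m; "width": opening from 0.0 (shut) to 1.0 (fully open); "grip_force": force on a finger pad.
Only numpy, scipy, OpenCV 4.12 (cv2) and the standard library are available. Lean on these libraries where they do the work, as an engineer would, in place of code of your own. Each camera call takes 0.05 s, during which the arm holds its last target. There are 200 camera calls.

TASK

The record-cleaning brush has slid to the back of the low space under the riser. Take the reacher by its handle, reach in over the front lip, squeeze the trigger until the jaws hold the brush firmly but do not crush it, lift it out over the lip and set it down the right way up in the middle of the cork mat before letting it go, without touching the brush with the robot itself. Leave the reacher standing on the shelf outside the riser, off the brush, and do not disturb anything else.

Things in the scene. Friction and masses are not known exactly. Their poses are not given: they have to be found in the camera images.
- reacher: Pick-up reacher, 440 g, standing on a dark steel base plate. Origin: under the middle of the handle, on the underside (z 0 on the shelf). Own +x points along the shaft to the jaws, z up. Base plate: x -140 to +50, y -28 to +28, z 0 to 8 mm. Shaft z 22 to 36, 14 mm wide, along y = 0. Centre of mass within 30 mm of the handle's middle; carry it by the handle
- reacher_grip (a point): Middle of the reacher's handle (60 mm above the body's origin): two upright plates 60 mm long along x, to be gripped along y. Fixed black plate: outer face y -28, z 20 to 84. Grey trigger plate: outer face y +28 released, z 40 to 84. 56 mm wide released, 38 mm fully squeezed. Held at about 53 mm it can be carried with the pads still 60 mm or more apart
- jaw_bar (a point): Front face of the cross bar at the root of the reacher's jaws: x 200, y 0, z 29 mm in the reacher's frame. Bar 104 mm wide, z 7 to 37: it stops a brush that is fully between the jaws. Jaws run on from it to x 258, z 5 to 31, 104 mm over the outside and 84 mm apart inside when released. Each jaw has a flat rubber pad (x 205 to 255, z 7 to 29) screwed in by an unknown 0 to 7 mm, different each time; it stays put
- trigger (a joint): Travel of the trigger plate: 0 released to 0.018 m fully squeezed. Spring: 10 N at 0 to 18 N at 0.018. Both jaws close evenly: inside gap = 84 mm - 3.2 x travel - how far the two pads are screwed in (0 to 14 mm in all). So the 36 mm brush is met somewhere between 0.010 and 0.015: squeeze by feel. Each jaw then presses with about (squeeze - 16 N) / 3.2
- brush: Record-cleaning brush, a plain block 90 x 36 x 28 mm (own x, y, z): pale wooden back over a dark 10 mm pad, 50 to 95 g; it is spoilt if the reacher presses on it with over 50 N in all (both jaws added). Origin: centre of the underside. Lies pad down under the riser, its long axis within 0.2 rad of the riser's x axis, in the left or the right half
- riser: Fixed low riser 200 x 300 x 84 mm (own x, y, z), origin: centre at shelf level. Dark timber cheeks 10 mm thick at both y ends, back wall with inner face at x +92, clear top with underside z 78. Open at the front (-x side) but for a lip 12 mm high from x -100 to -92. No floor: things inside lie on the shelf at z 0
- mat: Fixed cork mat 200 x 140 x 3 mm (own x, y, z) on the shelf. Origin: centre of the underside
- case: Stylus case, a grey box 62 x 44 x 32 mm with a clear lid, under the riser in the half where the brush is not; leave alone. Origin: centre of the underside
- adapter: Orange plastic 45 adapter, a disc 68 mm across and 16 mm high, on top of the riser near its back edge; leave alone. Origin: centre of the underside
- weight: Steel record weight 76 mm across, 48 mm high, at the far side of the shelf; leave alone. Origin: centre of the underside
- tumbler: Glass tumbler 76 mm across, 95 mm high, at the far side of the shelf; leave alone. Origin: centre of the underside
- bottle: Amber bottle 52 mm across, 130 mm high, at the far side of the shelf; leave alone. Origin: centre of the underside
- dish: White ceramic dish 110 mm across, 28 mm high, with two cartridges in it, at the near right of the shelf; leave alone. Origin: centre of the underside

How it is judged:
On the way, in this order (a step that is already met when the one before it is completed fails the run):
1. the brush is gripped by the reacher and lifted off the shelf while still under the riser (contact force between reacher and brush above 3 N and height (world z) of brush above 0.006 m and x of brush in the frame of riser above -0.06 m), for 0.1 s.
2. the brush is carried out in front of the riser in the reacher's jaws, off the shelf (contact force between reacher and brush above 3 N and height (world z) of brush above 0.006 m and x of brush in the frame of riser below -0.15 m), for 0.1 s.
3. the brush is set down on the middle of the mat while still in the jaws (contact force between reacher and brush above 3 N and height (world z) of brush below 0.016 m and angle between brush's own z axis and vertical below 0.25 rad and x of brush in the frame of mat between -0.06 and 0.06 m and y of brush in the frame of mat between -0.055 and 0.055 m), for 0.1 s.
At the end, for the whole second after the job is handed in: The brush lies pad down (within 0.1 rad) at rest on the mat, its centre within 60 mm along and 55 mm across of the mat's centre; the reacher stands upright at rest on the shelf or mat (within 8 mm of it), not touching the brush, its handle outside the riser (x of brush in the frame of mat between -0.06 and 0.06 m and y of brush in the frame of mat between -0.055 and 0.055 m and height (world z) of brush between -0.002 and 0.008 m and angle between each of brush, reacher's own z axis and vertical below 0.1 rad and linear speed of each of brush, reacher below 0.02 m/s and contact force between reacher and brush below 0.1 N and height (world z) of reacher below 0.008 m and (x of reacher in the frame of riser below -0.15 m or y of reacher in the frame of riser below -0.15 m or y of reacher in the frame of riser above 0.15 m)).
It fails at once if the robot itself touches the brush (contact force between any of the fingers, the arm and brush above 0.3 N).
It fails at once if the brush is crushed in the jaws (over 50 N between reacher and brush) (contact force between reacher and brush above 50 N).
It fails at once if a bystander (stylus case, adapter, weight, tumbler, bottle or dish) is moved more than 30 mm (distance of any of case, adapter, weight, tumbler, bottle, dish from where it was at the start of the episode above 0.03 m).
It also fails if it takes over 54 s, if anything falls off the work surface, if the arm or the gripper's body presses on something with over 40 N, if the wrist force passes 120 N, or if a joint passes its speed limit or range.

## Working session

There is one attempt and no reset: what is moved stays moved. The work goes in short steps, Python scripts to look and compute and a tool call to move; the robot and the scene stay as the last step left them, time stands still between calls to the robot, and variables do not carry over. Pictures are saved under pics/ and viewed, at most 10 in all, crops included, and the job is handed in when it is done.

Besides the shell and the picture viewer there is one more tool, called after "Emit:" as a command line: name --argument value ..., lists and objects as JSON in quotes. jog_arm: Moves the arm, as the interface text tells. Its arguments: {"type":"object","properties":{"deltas":{"type":"array"},"squeeze":{"type":"number"}},"required":["deltas"]}

```bash
ls; mkdir -p pics; python3 - <<'E'
from workcell import readout, read_camera
import cv2
s=readout.read_state();print({k:s[k] for k in('time','tool_pos','tcp_rot','width')})
for n in('top','side'):
    c=read_camera(n);cv2.imwrite(f'pics/{n}0.png',c['color']);print(n,c['fx'],c['cx'],c['cy'],c['origin'],c['attitude'])
E
```

```text
pics
{'time': 0.0, 'tool_pos': array([ 0.22028372, -0.63723026,  0.21604114]), 'tcp_rot': array([-3.09597588e+00, -5.19940084e-01,  4.46911295e-04]), 'width': 0.9987114031448705}
top 427.4753762412271 275.1887638168115 209.61295972014335 [0.48322362 0.03977896 1.21281103] [-2.18556593  2.22383386 -0.07431237]
side 380.5239865556533 283.19145596219965 205.44905953809268 [0.1424019  0.57993346 0.86307483] [-0.84372131  2.59588941 -1.00656972]
```

View pics/top0.png

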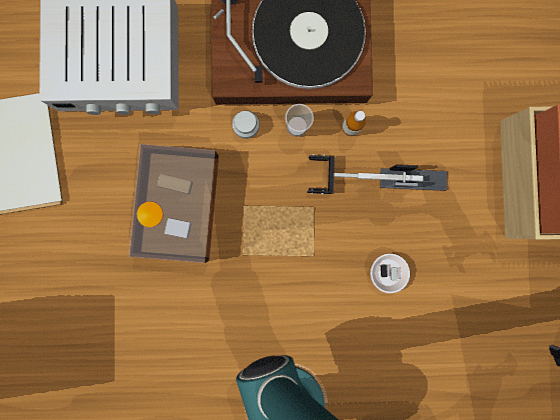

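View pics/side0.png

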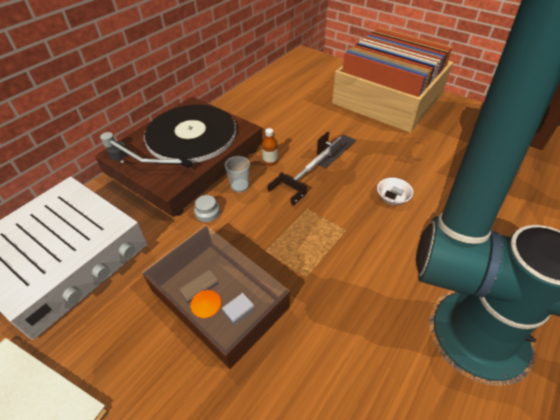

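```bash
cat > h.py <<'E'
import numpy as np
from workcell import readout, read_camera
from scipy.spatial.transform import Rotation as R
def cast(c,px,z):
    px=np.atleast_2d(px).astype(float)
    d=np.c_[(px[:,0]-c['cx'])/c['fx'],(px[:,1]-c['cy'])/c['fy'],np.ones(len(px))]
    d=d@R.from_rotvec(c['attitude']).as_matrix().T
    o=np.array(c['origin']); return o+d*((z-o[2])/d[:,2])[:,None]
E
python3 - <<'E'
from h import *
import cv2
im=cv2.imread('pics/top0.png')
a=cv2.resize(im[135:270,125:225],None,fx=4,fy=4,interpolation=cv2.INTER_CUBIC)
b=cv2.resize(im[145:205,300:460],None,fx=4.5,fy=4.5,interpolation=cv2.INTER_CUBIC)
o=np.zeros((a.shape[0]+0,0,3),np.uint8)
cv2.imwrite('pics/za.png',a); cv2.imwrite('pics/zb.png',b)
E
```

```text
(no output)
```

View pics/za.png

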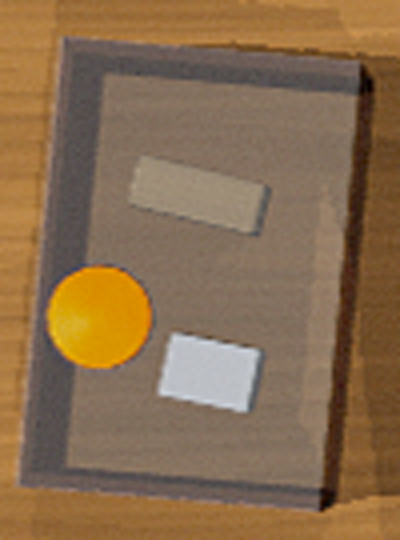

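View pics/zb.png

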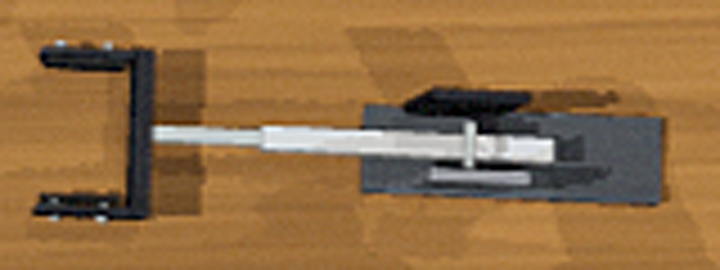

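```bash
python3 - <<'E'
from h import *
import cv2
c=read_camera('top'); np.set_printoptions(precision=4,suppress=True)
A=lambda p:(np.array(p)+.5)/4-.5+[125,135]
B=lambda p:(np.array(p)+.5)/4.5-.5+[300,145]
def fr(name,P,ux):
    m=P.mean(0)[:2]; print(name,m,'yaw',np.degrees(np.arctan2(ux[1],ux[0])))
r=cast(c,A([(65,38),(362,62),(325,508),(20,487)]),.084); print(r[:,:2])
fr('riser',r,r[0]-r[1]+r[3]-r[2]); 
b=cast(c,A([(142,156),(265,182),(252,234),(130,207)]),.028); print(b[:,:2]); fr('brush',b,b[0]-b[1]+b[3]-b[2])
k=cast(c,A([(174,334),(261,348),(248,411),(159,396)]),.032);print('case',k[:,:2])
p=cast(c,B([(363,103),(665,118),(660,204),(360,190)]),.008); print(p[:,:2]); u=p[0]-p[1]+p[3]-p[2];fr('plate',p,u)
u=u[:2]/np.linalg.norm(u[:2]);print('reacher origin', p.mean(0)[:2]+.045*u)
j=cast(c,B([(153,50),(150,218)]),.037);print('bar rear top',j[:,:2]); j=cast(c,B([(40,50),(35,210)]),.031);print('tips',j[:,:2])
h=cast(c,B([(430,90),(530,95)]),.084);print('black top outer',h[:,:2])
h=cast(c,B([(430,170),(530,175)]),.084);print('grey top ',h[:,:2])
hsv=cv2.cvtColor(c['color'],cv2.COLOR_BGR2HSV)
m=cast(c,[(243,205.5),(314.5,206.5),(314,256),(241.5,254.5)],.003);print(m[:,:2]);fr('mat',m,m[0]-m[1]+m[3]-m[2])
for n,q,z in(('weight',(245,122),.048),('tumbler',(299,115),.095),('bottle',(360,117),.13),('dish',(390,272),.028)):print(n,cast(c,q,z)[0,:2])
E
```

```text
[[0.719  0.3722]
 [0.7001 0.1761]
 [0.4058 0.2034]
 [0.4233 0.4021]]
riser [0.5621 0.2885] yaw 84.74376038519331
[[0.6474 0.3358]
 [0.6279 0.2509]
 [0.5919 0.2602]
 [0.612  0.3442]]
brush [0.6198 0.2978] yaw 76.81257547399443
case [[0.5234 0.3134]
 [0.5127 0.2538]
 [0.4696 0.2631]
 [0.481  0.3239]]
[[ 0.658  -0.2835]
 [ 0.6455 -0.4757]
 [ 0.5908 -0.4704]
 [ 0.6028 -0.28  ]]
plate [ 0.6243 -0.3774] yaw 86.34381182640094
reacher origin [ 0.6272 -0.3325]
bar rear top [[ 0.6887 -0.1465]
 [ 0.5847 -0.1421]]
tips [[ 0.6908 -0.0772]
 [ 0.5913 -0.072 ]]
black top outer [[ 0.6542 -0.3033]
 [ 0.6503 -0.3629]]
grey top  [[ 0.6065 -0.3018]
 [ 0.6026 -0.3613]]
[[ 0.5565  0.1088]
 [ 0.5502 -0.0939]
 [ 0.4103 -0.0894]
 [ 0.4183  0.115 ]]
mat [0.4838 0.0101] yaw 87.98954393831268
weight [0.7839 0.0975]
tumbler [ 0.7887 -0.048 ]
bottle [ 0.7718 -0.2023]
dish [ 0.3638 -0.2964]
```

```bash
cat >> h.py <<'E'
def go(pos,yaw,s=None,verbose=True):
    """tool-frame delta to TCP pos, tool z down, tool y across a reacher heading of yaw deg"""
    s=s or readout.read_state(); M=R.from_rotvec(s['tcp_rot']); t=np.radians(yaw); best=None
    for sg in(1,-1):
        x=sg*np.array([np.cos(t),np.sin(t),0]); z=np.array([0,0,-1.]); T=R.from_matrix(np.c_[x,np.cross(z,x),z])
        r=(M.inv()*T).as_rotvec(degrees=True)
        if best is None or np.linalg.norm(r)<np.linalg.norm(best[0]): best=(r,sg)
    d=M.inv().apply(np.array(pos)-s['tool_pos'])
    print('d',np.round(d,4),'rot',np.round(best[0],2),'sg',best[1],'t',s['time'],'q6',round(s['q'][5],2),'pos',np.round(s['tool_pos'],4),'w',round(s['width']*85,1),'F',np.round(s['wrist_force'],1),'g',round(s['grip_force'],1))
E
python3 - <<'E'
from h import *
go([.629,-.332,.18],86.8)
E
```

```text
d [ 0.486  -0.1551  0.0366] rot [-9.000e-02 -6.000e-02 -6.773e+01] sg 1 t 0.15 q6 -0.04 pos [ 0.2203 -0.6374  0.2163] w 85.3 F [-0.1  0.9 -0.2] g 0.0
```

Emit:
jog_arm --deltas '[0.486,-0.155,0.036,0,0,-67.7,1,0.486,-0.155,0.036,0,0,-67.7,1,0.486,-0.155,0.036,0,0,-67.7,1,0.486,-0.155,0.036,0,0,-67.7,1,0.486,-0.155,0.036,0,0,-67.7,1,0.486,-0.155,0.036,0,0,-67.7,1,0.486,-0.155,0.036,0,0,-67.7,1,0.486,-0.155,0.036,0,0,-67.7,1]' --squeeze 20

```text
time: 0.95
tool_pos: [0.5414, -0.3976, 0.1888]
tcp_rot: [-2.277, -2.164, 0.0]
wrist_force: [0.1, -0.8, -0.5]
width: 1.001
grip_force: 0.0
```

```bash
python3 - <<'E'
from h import *
go([.629,-.332,.18],86.8)
E
```

```text
d [0.0699 0.0842 0.0088] rot [-0.02 -0.01  0.3 ] sg 1 t 0.95 q6 -0.62 pos [ 0.5414 -0.3976  0.1888] w 85.1 F [ 0.1 -0.8 -0.5] g 0.0
```

Emit:
jog_arm --deltas '[0.035,0.042,0.008,0,0,0,1,0.07,0.084,0.008,0,0,0,1,0.07,0.084,0.008,0,0,0,1,0.07,0.084,0.008,0,0,0,1,0.07,0.084,0.008,0,0,0,1]'

```text
time: 1.45
tool_pos: [0.6272, -0.3344, 0.1808]
tcp_rot: [-2.282, -2.158, 0.002]
wrist_force: [-0.3, -0.3, 0.1]
width: 0.997
grip_force: 0.0
```

```bash
python3 - <<'E'
from h import *
import cv2
go([.629,-.332,.055],86.8)
c=read_camera('wrist');cv2.imwrite('pics/w1.png',c['color'])
E
```

```text
d [0.0026 0.0018 0.1258] rot [-0.08  0.02 -0.02] sg 1 t 1.45 q6 -0.47 pos [ 0.6272 -0.3344  0.1808] w 84.7 F [-0.3 -0.3  0.1] g 0.0
```

View pics/w1.png

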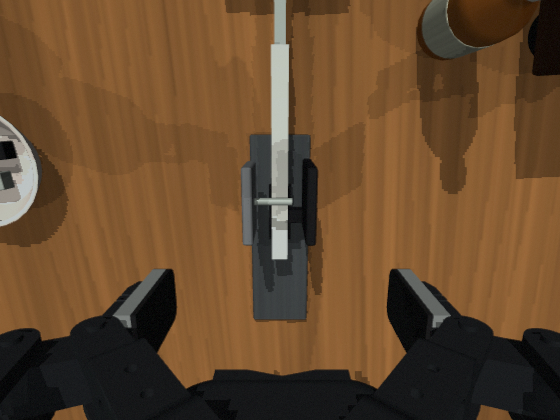

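```bash
python3 - <<'E'
from h import *
c=read_camera('wrist')
p=cast(c,[(242,166),(243,245),(317,166),(316,245),(250,135),(309,136),(254,319),(305,319)],.084)
q=cast(c,[(250,135),(309,136),(254,319),(305,319)],.008)
print(p[:4,:2],p[:4].mean(0)); m=q.mean(0)[:2]; print(q[:,:2],m)
u=(q[0]+q[1]-q[2]-q[3])[:2];u/=np.linalg.norm(u);print(np.degrees(np.arctan2(u[1],u[0])),m+.045*u)
E
```

```text
[[ 0.60035724 -0.30007208]
 [ 0.59592411 -0.36007731]
 [ 0.65414391 -0.30315149]
 [ 0.6515243  -0.36324518]] [ 0.62548739 -0.33163651  0.084     ]
[[ 0.60102358 -0.28142129]
 [ 0.65471965 -0.28539292]
 [ 0.59003175 -0.46999866]
 [ 0.64360018 -0.47303513]] [ 0.62234379 -0.377462  ]
86.63646328391854 [ 0.62498399 -0.33253952]
```

Emit:
jog_arm --deltas '[0.002,-0.001,0.04,0,0,0,1,0.002,-0.001,0.085,0,0,0,1,0.002,-0.001,0.124,0,0,0,1,0.002,-0.001,0.124,0,0,0,1,0.002,-0.001,0.124,0,0,0,0.4,0.002,-0.001,0.124,0,0,0,0.21,0.002,-0.001,0.124,0,0,0,0.21,0.002,-0.001,0.124,0,0,0,0.21]' --squeeze 20

```text
time: 2.35
tool_pos: [0.6296, -0.334, 0.0614]
tcp_rot: [2.278, 2.153, 0.002]
wrist_force: [-0.2, -2.6, 7.6]
width: 0.607
grip_force: 11.1
```

```bash
python3 - <<'E'
from h import *
go([.627,-.332,.055],86.8)
E
```

```text
d [ 0.0018 -0.0027  0.0064] rot [ 0.35  0.21 -0.04] sg 1 t 2.35 q6 -0.47 pos [ 0.6296 -0.334   0.0614] w 51.6 F [-0.2 -2.6  7.6] g 11.1
```

Emit:
jog_arm --deltas '[0,0,-0.01,0,0,0,0.21,0,0,-0.02,0,0,0,0.21,0,0,-0.035,0,0,0,0.21,0,0,-0.045,0,0,0,0.21,0,0,-0.045,0,0,0,0.21,0,0,-0.045,0,0,0,0.21]'

```text
time: 2.95
tool_pos: [0.6274, -0.3321, 0.1028]
tcp_rot: [2.282, 2.157, 0.0]
wrist_force: [0.3, -0.7, -5.0]
width: 0.608
grip_force: 11.4
```

```bash
python3 - <<'E'
from h import *
import cv2
go([.525,-.10,.1],76.8)
c=read_camera('side');cv2.imwrite('pics/s2.png',cv2.resize(c['color'][90:260,180:400],None,fx=3,fy=3))
E
```

```text
d [ 0.2259 -0.1153  0.0026] rot [0.05 0.02 9.97] sg 1 t 2.95 q6 -0.47 pos [ 0.6274 -0.3321  0.1028] w 51.7 F [ 0.3 -0.7 -5. ] g 11.4
```

View pics/s2.png

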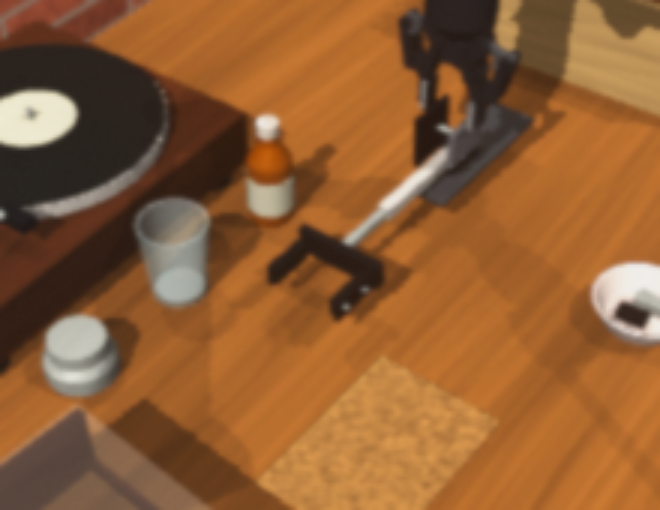

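Emit:
jog_arm --deltas '[0.028,-0.014,0,0,0,1,0.21,0.06,-0.03,0,0,0,3,0.21,0.1,-0.05,0,0,0,5,0.21,0.14,-0.07,0,0,0,7,0.21,0.18,-0.09,0,0,0,9,0.21,0.21,-0.107,0,0,0,10,0.21,0.226,-0.115,0,0,0,10,0.21,0.226,-0.115,0,0,0,10,0.21]'

```text
time: 3.8
tool_pos: [0.5232, -0.0976, 0.1014]
tcp_rot: [-2.458, -1.953, 0.002]
wrist_force: [0.1, -0.2, -4.6]
width: 0.608
grip_force: 11.4
```

```bash
python3 - <<'E'
from h import *
import cv2
go([.565,.064,.064],76.8)
t=read_camera('top')['color'];s=read_camera('side')['color'];cv2.imwrite('pics/t3f.png',t);cv2.imwrite('pics/s3f.png',s)
a=cv2.resize(t[150:260,190:300],None,fx=3.5,fy=3.5,interpolation=cv2.INTER_CUBIC)
b=cv2.resize(s[150:260,210:320],None,fx=3.5,fy=3.5,interpolation=cv2.INTER_CUBIC)
cv2.imwrite('pics/ts3.png',np.hstack([a,b]))
E
```

```text
d [0.1669 0.0042 0.0374] rot [-0.14 -0.03  0.12] sg 1 t 3.8 q6 -0.0 pos [ 0.5232 -0.0976  0.1014] w 51.7 F [ 0.1 -0.2 -4.6] g 11.4
```

View pics/ts3.png

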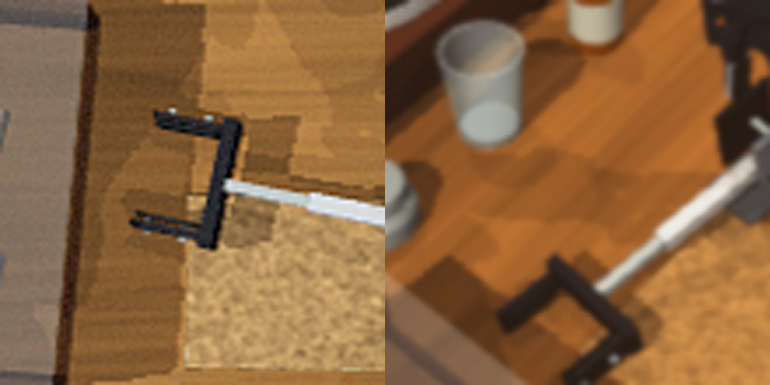

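```bash
cat >> h.py <<'E'
def tri(ct,cs,a,b):
    def ray(c,p):
        p0=cast(c,p,0.)[0]; o=np.array(c['origin']); d=p0-o; return o,d/np.linalg.norm(d)
    o1,d1=ray(ct,a);o2,d2=ray(cs,b)
    A=np.c_[d1,-d2];k=np.linalg.lstsq(A,o2-o1,rcond=None)[0]
    p,q=o1+k[0]*d1,o2+k[1]*d2; return (p+q)/2,np.linalg.norm(p-q)
E
python3 - <<'E'
from h import *
ct=read_camera('top');cs=read_camera('side')
for a,b in(((242,119),(558,257)),((215,249),(638,340)),((155,115),(500,314))):
    print(tri(ct,cs,np.array(a)/3.5+[190,150],(np.array(b)-[385,0])/3.5+[210,150]))
E
```

```text
(array([0.61379867, 0.06148035, 0.02805982]), np.float64(0.0007305527380363307))
(array([0.51263511, 0.08580794, 0.02171108]), np.float64(0.0031738858628179304))
(array([0.61842587, 0.13067003, 0.02167781]), np.float64(0.0016933126488224996))
```

Emit:
jog_arm --deltas '[-0.02,0,0,0,0,0,0.21,-0.05,0,0.0,0,0,0,0.21,-0.065,0,0.01,0,0,0,0.21,-0.065,0,0.022,0,0,0,0.21,-0.065,0,0.034,0,0,0,0.21,-0.065,0,0.04,0,0,0,0.21,-0.065,0,0.042,0,0,0,0.21,-0.065,0,0.042,0,0,0,0.21]'

```text
time: 4.8
tool_pos: [0.5099, -0.1626, 0.0601]
tcp_rot: [-2.461, -1.951, 0.001]
wrist_force: [-1.8, -1.7, 0.7]
width: 0.606
grip_force: 10.4
```

Emit:
jog_arm --deltas '[0,0,0,0,0,0,0.7,0,0,0,0,0,0,0.7,0.01,0,0,0,0,0,0.7,0.018,0,0,0,0,0,0.7,0.018,0,0,0,0,0,0.5,0.018,0,0,0,0,0,0.18,0.018,0,0,0,0,0,0.18,0.018,0,0,0,0,0,0.18]'

```text
time: 5.6
tool_pos: [0.5161, -0.1457, 0.0613]
tcp_rot: [2.461, 1.949, 0.004]
wrist_force: [3.5, 2.8, 3.5]
width: 0.591
grip_force: 13.4
```

Emit:
jog_arm --deltas '[0,0,-0.005,0,0,0,0.18,0,0,-0.015,0,0,0,0.18,0,0,-0.025,0,0,0,0.18,0,0,-0.03,0,0,0,0.18,0,0,-0.03,0,0,0,0.18]'

```text
time: 6.1
tool_pos: [0.515, -0.146, 0.0915]
tcp_rot: [2.461, 1.949, 0.002]
wrist_force: [0.3, 0.1, -3.9]
width: 0.593
grip_force: 12.0
```

```bash
python3 - <<'E'
from h import *
import cv2
go([.565,.064,.064],76.8)
t=read_camera('top')['color'];s=read_camera('side')['color']
a=cv2.resize(t[150:260,210:320],None,fx=3.5,fy=3.5,interpolation=cv2.INTER_CUBIC)
b=cv2.resize(s[130:240,220:330],None,fx=3.5,fy=3.5,interpolation=cv2.INTER_CUBIC)
cv2.imwrite('pics/ts4.png',np.hstack([a,b]))
E
```

```text
d [0.2159 0.0005 0.0274] rot [ 0.12  0.02 -0.04] sg 1 t 6.1 q6 -0.09 pos [ 0.515  -0.146   0.0915] w 50.4 F [ 0.3  0.1 -3.9] g 12.0
```

View pics/ts4.png

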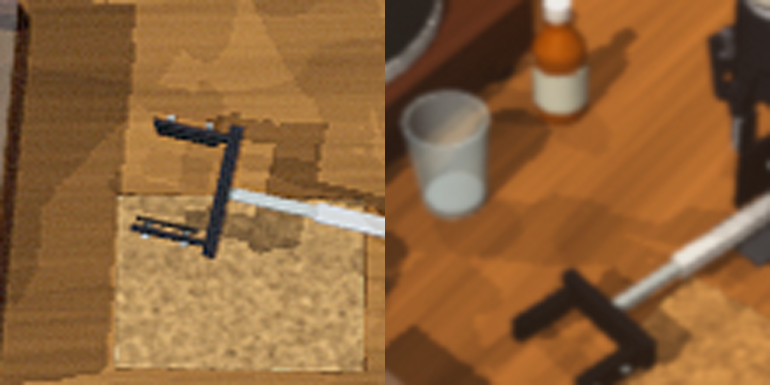

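```bash
python3 - <<'E'
from h import *
ct=read_camera('top');cs=read_camera('side')
for a,b in(((243,126),(571,269)),((214,257),(655,349)),((156,120),(514,322))):
    print(tri(ct,cs,np.array(a)/3.5+[210,150],(np.array(b)-[385,0])/3.5+[220,130]))
E
```

```text
(array([0.60496673, 0.00623128, 0.05474702]), np.float64(0.0003765894553675061))
(array([0.50382828, 0.03056312, 0.0482073 ]), np.float64(0.0006968574552514107))
(array([0.61130983, 0.0738275 , 0.0480063 ]), np.float64(2.073271612087427e-07))
```

Emit:
jog_arm --deltas '[0.01,0,-0.004,0,0,0,0.18,0.035,0,-0.004,0,0,0,0.18,0.07,0,-0.004,0,0,0,0.18,0.105,0,-0.004,0,0,0,0.18,0.135,0,-0.004,0,0,0,0.18,0.16,0,-0.004,0,0,0,0.18,0.175,0,-0.004,0,0,0,0.18,0.175,0,-0.004,0,0,0,0.18]'

```text
time: 7.1
tool_pos: [0.5547, 0.0269, 0.0942]
tcp_rot: [-2.46, -1.954, -0.001]
wrist_force: [-0.8, -0.4, -4.5]
width: 0.596
grip_force: 11.9
```

```bash
python3 - <<'E'
from h import *
import cv2
go([.5666,.0709,.0695],76.8)
t=read_camera('top')['color'];s=read_camera('side')['color']
a=cv2.resize(t[140:240,140:250],None,fx=3.6,fy=3.6,interpolation=cv2.INTER_CUBIC)
b=cv2.resize(s[230:330,170:280],None,fx=3.6,fy=3.6,interpolation=cv2.INTER_CUBIC)
cv2.imwrite('pics/ts5.png',np.hstack([a,b]))
E
```

```text
d [0.0456 0.0017 0.0248] rot [-0.   -0.03  0.12] sg 1 t 7.1 q6 0.23 pos [0.5547 0.0269 0.0942] w 50.6 F [-0.8 -0.4 -4.5] g 11.9
```

View pics/ts5.png

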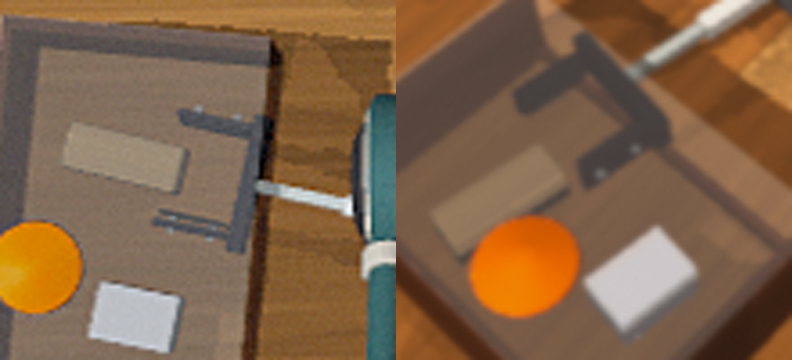

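Emit:
jog_arm --deltas '[0.015,0,0,0,0,0,0.18,0.032,0,0,0,0,0,0.18,0.045,0,0,0,0,0,0.18,0.045,0,0.006,0,0,0,0.18,0.045,0,0.014,0,0,0,0.18,0.045,0,0.022,0,0,0,0.18,0.045,0,0.025,0,0,0,0.18,0.045,0,0.025,0,0,0,0.18]'

```text
time: 8.0
tool_pos: [0.5635, 0.0681, 0.0678]
tcp_rot: [-2.462, -1.949, 0.003]
wrist_force: [0.5, 0.4, -4.5]
width: 0.593
grip_force: 11.9
```

```bash
python3 - <<'E'
from h import *
import cv2
go([.5666,.0709,.0695],76.8)
t=read_camera('top')['color'];s=read_camera('side')['color']
a=cv2.resize(t[140:240,140:250],None,fx=3.6,fy=3.6,interpolation=cv2.INTER_CUBIC)
b=cv2.resize(s[230:330,170:280],None,fx=3.6,fy=3.6,interpolation=cv2.INTER_CUBIC)
cv2.imwrite('pics/ts6.png',np.hstack([a,b]))
E
```

```text
d [ 0.0035  0.0024 -0.0017] rot [-0.14  0.05 -0.07] sg 1 t 8.0 q6 0.31 pos [0.5635 0.0681 0.0678] w 50.4 F [ 0.5  0.4 -4.5] g 11.9
```

View pics/ts6.png

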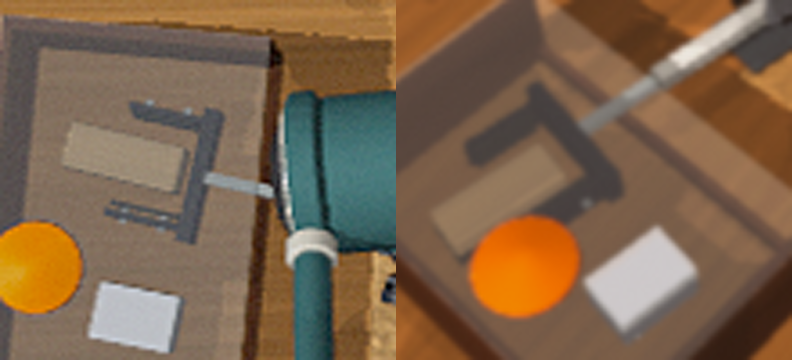

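Emit:
jog_arm --deltas '[0.003,0,0,0,0,0,0.15,0.003,0,0,0,0,0,0.12,0.003,0,0,0,0,0,0.09,0.003,0,0,0,0,0,0.06,0.003,0,0,0,0,0,0.03,0.003,0,0,0,0,0,0,0.003,0,0,0,0,0,-0.03,0.003,0,0,0,0,0,-0.03]' --squeeze 40

```text
time: 8.9
tool_pos: [0.5653, 0.0715, 0.0692]
tcp_rot: [2.463, 1.951, 0.0]
wrist_force: [-0.2, 0.8, -4.3]
width: 0.486
grip_force: 16.1
```

Emit:
jog_arm --deltas '[0,0,0,0,0,0,-0.05,0,0,0,0,0,0,-0.07,0,0,0,0,0,0,-0.09,0,0,0,0,0,0,-0.12,0,0,0,0,0,0,-0.15,0,0,0,0,0,0,-0.15]'

```text
time: 9.5
tool_pos: [0.5654, 0.0715, 0.0693]
tcp_rot: [2.463, 1.951, 0.0]
wrist_force: [-0.2, -0.1, -4.0]
width: 0.452
grip_force: 40.8
```

```bash
python3 - <<'E'
from h import *
import cv2
t=read_camera('top')['color'];cv2.imwrite('pics/t7f.png',t)
old=cv2.imread('pics/ts6.png')
b=cv2.resize(t[140:240,140:250],None,fx=3.6,fy=3.6,interpolation=cv2.INTER_CUBIC)
for x in(150,175):
    for im in(old[:,:396],b): print(x,[int(v) for v in cv2.cvtColor(im,7-1)[90:240:5,x]])
E
```

```text
150 [118, 114, 139, 116, 76, 81, 77, 124, 116, 115, 124, 145, 140, 145, 141, 143, 141, 141, 143, 143, 104, 113, 113, 117, 80, 106, 84, 85, 120, 117]
150 [113, 115, 116, 114, 116, 114, 119, 118, 104, 83, 81, 72, 150, 144, 145, 144, 144, 141, 142, 143, 134, 73, 107, 79, 105, 121, 117, 112, 113, 119]
175 [122, 114, 118, 115, 102, 80, 81, 81, 114, 115, 119, 119, 147, 142, 146, 142, 140, 131, 127, 111, 95, 105, 126, 116, 123, 86, 105, 79, 88, 107]
175 [119, 114, 117, 116, 116, 118, 118, 112, 126, 139, 90, 76, 86, 137, 145, 146, 142, 135, 128, 118, 107, 92, 73, 94, 85, 86, 96, 85, 76, 83]
```

Emit:
jog_arm --deltas '[0,0,-0.004,0,0,0,-0.15,0,0,-0.009,0,0,0,-0.15,0,0,-0.014,0,0,0,-0.15,0,0,-0.019,0,0,0,-0.15,0,0,-0.024,0,0,0,-0.15,0,0,-0.024,0,0,0,-0.15,0,0,-0.024,0,0,0,-0.15]'

```text
time: 10.25
tool_pos: [0.5655, 0.0715, 0.0935]
tcp_rot: [2.462, 1.951, 0.001]
wrist_force: [-0.6, 0.1, -5.5]
width: 0.45
grip_force: 40.7
```

```bash
cat >> h.py <<'E'
import cv2
def brushmask(im,roi):
    """pale wood: bright, low saturation blob in roi (x0,y0,x1,y1)"""
    x0,y0,x1,y1=roi; hsv=cv2.cvtColor(im,cv2.COLOR_BGR2HSV)[y0:y1,x0:x1]
    return hsv
E
python3 - <<'E'
from h import *
s=readout.read_state();go([.5,.0,.1],76.8)
t0=cv2.imread('pics/t7f.png');s0=cv2.imread('pics/s3f.png')
t=read_camera('top')['color'];sd=read_camera('side')['color'];cv2.imwrite('pics/t8.png',t);cv2.imwrite('pics/s8.png',sd)
# brush pixel colours, then centroid by colour closeness, before/after
for nm,a,b,p,roi in(('top',t0,t,(172,182),(150,165,205,205)),('side',s0,sd,(170+100//4,230+200//4),(165,255,235,315))):
    ref=np.median(a[p[1]-2:p[1]+3,p[0]-2:p[0]+3].reshape(-1,3),0);print(nm,ref)
    for im in(a,b):
        x0,y0,x1,y1=roi;m=(np.abs(im[y0:y1,x0:x1].astype(int)-ref).max(2)<14).astype(np.uint8)
        n,l,st,ce=cv2.connectedComponentsWithStats(m);k=1+st[1:,4].argmax();print(st[k],ce[k]+[x0,y0])
        c=max(cv2.findContours((l==k).astype(np.uint8),0,2)[0],key=cv2.contourArea);print(cv2.minAreaRect(c))
E
```

```text
d [-0.0846 -0.0474 -0.0065] rot [ 0.03 -0.01 -0.03] sg 1 t 10.25 q6 0.31 pos [0.5655 0.0715 0.0935] w 38.3 F [-0.6  0.1 -5.5] g 40.7
top [120. 142. 158.]
[  7  11  33  18 377] [172.92838196 184.82228117]
((22.717647552490234, 19.77058982849121), (32.32263946533203, 12.039641380310059), 12.528807640075684)
[  6  11  33  18 382] [172.16492147 184.36649215]
((22.11951446533203, 19.275609970092773), (31.778581619262695, 12.22253131866455), 12.094757080078125)
side [ 90. 117. 144.]
[ 15  15  37  30 480] [197.7625     284.26458333]
((33.07691955566406, 29.11538314819336), (13.590153694152832, 36.61021423339844), 56.30992889404297)
[ 15  13  35  29 401] [196.04987531 282.34164589]
((33.80768585205078, 26.961536407470703), (14.144854545593262, 37.4422607421875), 56.30992889404297)
```

```bash
python3 - <<'E'
from h import *
ct=read_camera('top');cs=read_camera('side')
print(tri(ct,cs,(172.93,184.82),(197.76,284.26)),tri(ct,cs,(172.16,184.37),(196.05,282.34)))
for z in(.028,.05):print(cast(ct,(172.16,184.37),z)[0])
E
```

```text
(array([0.61789015, 0.30349564, 0.02024173]), np.float64(0.0036252880893491856)) (array([0.61906428, 0.30440616, 0.02941962]), np.float64(0.006010743158992542))
[0.61690512 0.30268862 0.028     ]
[0.61442288 0.29780682 0.05      ]
```

Emit:
jog_arm --deltas '[0,0,0,0,1,0,-0.15,0,0,0,0,2,0,-0.15,0,0,-0.002,0,3,0,-0.15,0,0,-0.003,0,4,0,-0.15,0,0,-0.003,0,4,0,-0.15,0,0,-0.003,0,4,0,-0.15]'

```text
time: 11.05
tool_pos: [0.5652, 0.071, 0.0962]
tcp_rot: [-2.428, -1.922, -0.084]
wrist_force: [0.2, 0.5, -5.5]
width: 0.451
grip_force: 40.9
```

```bash
cat >> h.py <<'E'
def blob(im,ref,roi,tol=14):
    x0,y0,x1,y1=roi;m=(np.abs(im[y0:y1,x0:x1].astype(int)-ref).max(2)<tol).astype(np.uint8)
    n,l,st,ce=cv2.connectedComponentsWithStats(m);k=1+st[1:,4].argmax()
    c=max(cv2.findContours((l==k).astype(np.uint8),0,2)[0],key=cv2.contourArea)
    return st[k].tolist(),ce[k]+[x0,y0],cv2.boxPoints(cv2.minAreaRect(c))+[x0,y0]
E
python3 - <<'E'
from h import *
ct=read_camera('top');cs=read_camera('side');cv2.imwrite('pics/t9.png',ct['color']);cv2.imwrite('pics/s9.png',cs['color'])
a=blob(ct['color'],[120,142,158],(150,165,205,205));b=blob(cs['color'],[90,117,144],(165,250,235,315))
print(a,b,tri(ct,cs,a[1],b[1]))
go([.5,0,.1],76.8)
E
```

```text
([3, 10, 35, 18, 407], array([170.19164619, 183.61179361]), array([[152.95294189, 186.21176529],
       [155.65882492, 174.03529453],
       [187.63529587, 181.14117813],
       [184.92941284, 193.31764984]])) ([13, 15, 35, 29, 410], array([193.98292683, 279.45853659]), array([[177.03370762, 282.85393143],
       [208.85393524, 262.96628952],
       [216.38202667, 275.01123428],
       [184.5617981 , 294.89887619]])) (array([0.6197278 , 0.30652155, 0.0451287 ]), np.float64(0.0067313488681819975))
d [-0.0839 -0.0472 -0.0097] rot [-0.   -3.98 -0.04] sg 1 t 11.15 q6 0.23 pos [0.5652 0.0713 0.0962] w 38.5 F [ 0.9 -0.3 -5.1] g 40.9
```

Emit:
jog_arm --deltas '[-0.015,0,-0.001,0,0,0,-0.15,-0.045,0,-0.003,0,0,0,-0.15,-0.08,0,-0.0056,0,0,0,-0.15,-0.12,0,-0.0084,0,0,0,-0.15,-0.16,0,-0.0112,0,0,0,-0.15,-0.2,0,-0.014,0,0,0,-0.15,-0.23,0,-0.016,0,0,0,-0.15,-0.24,0,-0.0168,0,0,0,-0.15]'

```text
time: 11.95
tool_pos: [0.5097, -0.1662, 0.0966]
tcp_rot: [-2.432, -1.921, -0.084]
wrist_force: [0.4, 0.4, -5.1]
width: 0.45
grip_force: 41.2
```

```bash
python3 - <<'E'
from h import *
ct=read_camera('top');cs=read_camera('side');cv2.imwrite('pics/t10.png',ct['color']);cv2.imwrite('pics/s10.png',cs['color'])
hs=cv2.cvtColor(ct['color'],cv2.COLOR_BGR2HSV)
# predicted brush px; print colours there
P=np.array([.565,.074,.05]);M=R.from_rotvec(ct['attitude']).as_matrix();q=M.T@(P-ct['origin']);u=(int(q[0]/q[2]*ct['fx']+ct['cx']),int(q[1]/q[2]*ct['fy']+ct['cy']))
print(u,ct['color'][u[1]-2:u[1]+3:2,u[0]-16:u[0]+18:4].tolist())
go([.515,-.229,.07],95)
E
```

```text
(254, 201) [[[50, 96, 136], [86, 134, 156], [119, 172, 204], [123, 177, 209], [126, 178, 209], [136, 190, 219], [132, 187, 217], [122, 174, 209], [117, 175, 209]], [[50, 96, 141], [109, 157, 190], [119, 170, 203], [126, 177, 209], [118, 168, 200], [132, 189, 216], [140, 193, 217], [129, 187, 216], [138, 192, 221]], [[46, 93, 136], [137, 190, 217], [126, 176, 208], [118, 171, 204], [124, 176, 207], [138, 191, 216], [134, 187, 216], [137, 190, 217], [132, 190, 217]]]
d [-0.0635  0.0197  0.0222] rot [  0.68  -3.95 -18.38] sg 1 t 12.05 q6 -0.21 pos [ 0.5101 -0.1643  0.0965] w 38.5 F [ 0.3 -0.3 -5.2] g 41.2
```

```bash
cat >> h.py <<'E'
def findbrush(im,roi):
    x0,y0,x1,y1=roi; f=im[y0:y1,x0:x1].astype(int)
    m=((f[...,0]>95)&(f[...,2]-f[...,0]>60)&(f[...,2]-f[...,0]<105)&(f[...,1]>140)).astype(np.uint8); m=cv2.morphologyEx(m,cv2.MORPH_OPEN,np.ones((3,3)))
    n,l,st,ce=cv2.connectedComponentsWithStats(m)
    out=[]
    for k in range(1,n):
        if st[k,4]>120:
            c=max(cv2.findContours((l==k).astype(np.uint8),0,2)[0],key=cv2.contourArea)
            r=cv2.minAreaRect(c);out.append((int(st[k,4]),np.array(r[0])+[x0,y0],np.round(r[1],1),round(r[2],1)))
    return out
E
python3 - <<'E'
from h import *
ct=read_camera('top');cs=read_camera('side')
print(findbrush(ct['color'],(215,165,310,265)));print(findbrush(cs['color'],(220,160,340,290)))
E
```

```text
[(387, array([257.37059021, 202.08235168]), array([32.9, 12.4]), 12.5), (135, array([285.17623138, 238.43852234]), array([19.2, 11.1]), 84.8)]
[]
```

```bash
python3 - <<'E'
from h import *
ct=read_camera('top');cs=read_camera('side');c=cs['color']
for z in(.028,.05,.07):
    P=cast(ct,(257.4,202.1),z)[0];M=R.from_rotvec(cs['attitude']).as_matrix();q=M.T@(P-cs['origin']);u=q[:2]/q[2]*[cs['fx'],cs['fy']]+[cs['cx'],cs['cy']];i=u.astype(int);print(z,P,u,c[i[1],i[0]-20:i[0]+22:4].tolist())
    if z==.05:
        m=((c.max(2)>0)&(c[...,0]>95)&(c[...,2]<225)&(c[...,2]>130)&(c[...,2].astype(int)-c[...,0]<105)&(c[...,2].astype(int)-c[...,0]>30)).astype(np.uint8)[i[1]-35:i[1]+36,i[0]-35:i[0]+36]
        n,l,st,ce=cv2.connectedComponentsWithStats(m)
        for k in range(1,n):
            if st[k,4]>60:
                r=cv2.minAreaRect(max(cv2.findContours((l==k).astype(np.uint8),0,2)[0],key=cv2.contourArea));b=np.array(r[0])+i-35;print(st[k],b,r[1],r[2],tri(ct,cs,(257.4,202.1),b))
E
```

```text
0.028 [0.56373074 0.06733052 0.028     ] [272.00260916 232.8004326 ] [[38, 87, 147], [79, 143, 198], [89, 160, 216], [89, 158, 214], [88, 155, 210], [98, 174, 228], [38, 63, 89], [51, 57, 66], [28, 41, 59], [38, 73, 110], [60, 117, 172]]
0.05 [0.56223585 0.06681893 0.05      ] [272.31443141 227.95020302] [[37, 83, 142], [42, 100, 168], [43, 93, 152], [82, 147, 203], [89, 157, 214], [104, 182, 234], [93, 162, 219], [29, 42, 58], [25, 31, 45], [41, 49, 58], [44, 58, 75]]
0.07 [0.56087687 0.06635385 0.07      ] [272.60658018 223.40598397] [[38, 88, 151], [42, 100, 167], [41, 97, 165], [33, 70, 119], [47, 84, 119], [98, 172, 228], [103, 181, 234], [101, 177, 231], [61, 108, 151], [25, 33, 46], [21, 29, 43]]
```

```bash
cat >> h.py <<'E'
def sidebrush(cs,i,h=35):
    c=cs['color'];i=np.array(i,int);m=((c[...,0]>72)&(c[...,0]<115)&(c[...,1]>132)&(c[...,2]>185)).astype(np.uint8)[i[1]-h:i[1]+h+1,i[0]-h:i[0]+h+1]
    m=cv2.morphologyEx(m,cv2.MORPH_OPEN,np.ones((3,3)))
    n,l,st,ce=cv2.connectedComponentsWithStats(m);k=1+st[1:,4].argmax()
    r=cv2.minAreaRect(max(cv2.findContours((l==k).astype(np.uint8),0,2)[0],key=cv2.contourArea))
    return np.array(r[0])+i-h,r[1],r[2],cv2.boxPoints(r)+i-h
E
python3 - <<'E'
from h import *
ct=read_camera('top');cs=read_camera('side')
b=sidebrush(cs,(272,228));print(b)
print(tri(ct,cs,(257.4,202.1),b[0]))
t=cv2.boxPoints(((257.37,202.08),(32.9,12.4),12.5));print(t)
# height of both ends: pair mid-edges (front=left in top)
E
```

```text
(array([271.13519287, 228.03218842]), (10.416437149047852, 30.332141876220703), 58.392494201660156, array([[255.48926926, 231.54506683],
       [281.32188797, 215.64806557],
       [286.78111649, 224.51931   ],
       [260.94849777, 240.41631317]]))
(array([0.56360336, 0.06775013, 0.04943758]), np.float64(0.0032233771784311712))
[[239.968   204.57262]
 [242.65184 192.46654]
 [274.77197 199.58739]
 [272.08813 211.69347]]
```

```bash
python3 - <<'E'
from h import *
ct=read_camera('top');cs=read_camera('side')
print(tri(ct,cs,(241.31,198.52),(258.2,235.98)),tri(ct,cs,(273.43,205.64),(284.05,220.08)))
s=readout.read_state();print(R.from_rotvec(s['tcp_rot']).inv().apply(np.array([.516,-.233,.0965])-s['tool_pos']))
E
```

```text
(array([0.57399803, 0.11135819, 0.05148998]), np.float64(0.0033760887246385186)) (array([0.55261901, 0.02377341, 0.04886718]), np.float64(0.001698353880949913))
[-0.06791769  0.02157413 -0.00506065]
```

Emit:
jog_arm --deltas '[-0.008,0.002,-0.0006,0.16,0,-2.3,-0.15,-0.018,0.006,-0.0013,0.35,0,-5,-0.15,-0.03,0.01,-0.002,0.56,0,-8,-0.15,-0.042,0.014,-0.003,0.8,0,-11.5,-0.15,-0.055,0.018,-0.004,1.0,0,-15,-0.15,-0.064,0.021,-0.005,1.2,0,-17.5,-0.15,-0.068,0.022,-0.005,1.28,0,-18.3,-0.15,-0.068,0.022,-0.005,1.28,0,-18.3,-0.15]'

```text
time: 13.25
tool_pos: [0.5163, -0.2341, 0.0964]
tcp_rot: [-2.085, -2.279, -0.073]
wrist_force: [0.5, -0.1, -5.8]
width: 0.453
grip_force: 41.3
```

```bash
python3 - <<'E'
from h import *
ct=read_camera('top');cs=read_camera('side');cv2.imwrite('pics/t11.png',ct['color']);cv2.imwrite('pics/s11.png',cs['color'])
M=R.from_rotvec(cs['attitude']).as_matrix()
for f in findbrush(ct['color'],(230,175,330,275)):
    print(f);P=cast(ct,f[1],.05)[0];q=M.T@(P-cs['origin']);u=q[:2]/q[2]*[cs['fx'],cs['fy']]+[cs['cx'],cs['cy']]
    b=sidebrush(cs,u,30);print(u,b[:3],tri(ct,cs,f[1],b[0]))
go([.516,-.233,.0965],95)
E
```

```text
(409, array([282.36672211, 227.55599976]), array([12.8, 32.6]), 83.2)
[307.13783106 224.34530804] (array([306.58000183, 223.56000137]), (12.399999618530273, 27.799999237060547), 36.869895935058594) (array([0.49241867, 0.00061933, 0.05340758]), np.float64(0.0016293785670545649))
d [ 0.0005  0.0001 -0.0002] rot [-0.02 -4.04  0.08] sg 1 t 13.35 q6 -0.63 pos [ 0.5159 -0.2335  0.0963] w 38.3 F [-0.2  0.3 -4.8] g 41.2
```

Emit:
jog_arm --deltas '[-0.0003,0,0.004,0,0,0,-0.15,-0.0006,0,0.008,0,0,0,-0.15,-0.0008,0,0.012,0,0,0,-0.15,-0.001,0,0.015,0,0,0,-0.15,-0.0012,0,0.017,0,0,0,-0.15,-0.0012,0,0.017,0,0,0,-0.15]'

```text
time: 13.95
tool_pos: [0.5157, -0.234, 0.0789]
tcp_rot: [-2.084, -2.279, -0.072]
wrist_force: [0.0, 0.0, -5.5]
width: 0.448
grip_force: 41.2
```

Emit:
jog_arm --deltas '[-0.0001,0,0.001,0,0,0,-0.15,-0.0001,0,0.002,0,0,0,-0.15,-0.0002,0,0.003,0,0,0,-0.15,-0.0002,0,0.003,0,0,0,-0.15]'

```text
time: 14.35
tool_pos: [0.516, -0.2341, 0.0764]
tcp_rot: [-2.085, -2.279, -0.073]
wrist_force: [-0.6, 0.1, -3.7]
width: 0.452
grip_force: 41.2
```

Emit:
jog_arm --deltas '[0,0,0.001,0,0,0,-0.15,-0.0001,0,0.002,0,0,0,-0.15,-0.0001,0,0.002,0,0,0,-0.15,-0.0001,0,0.002,0,0,0,-0.15]'

```text
time: 14.75
tool_pos: [0.516, -0.2341, 0.0744]
tcp_rot: [-2.085, -2.28, -0.073]
wrist_force: [0.5, -1.2, -5.1]
width: 0.45
grip_force: 41.2
```

```bash
cat > look.py <<'E'
from h import *
ct=read_camera('top');cs=read_camera('side')
M=R.from_rotvec(cs['attitude']).as_matrix()
for f in findbrush(ct['color'],(230,175,330,275)):
    print(f);P=cast(ct,f[1],.04)[0];q=M.T@(P-cs['origin']);u=q[:2]/q[2]*[cs['fx'],cs['fy']]+[cs['cx'],cs['cy']]
    b=sidebrush(cs,u,30);print(b[:3],tri(ct,cs,f[1],b[0]))
go([.516,-.233,.0965],95)
E
python3 look.py
```

```text
(392, array([282.11476135, 228.26229477]), array([12.5, 32.2]), 84.8)
(array([305.92307281, 228.61538315]), (12.203404426574707, 27.180309295654297), 33.6900634765625) (array([0.49170141, 0.00130733, 0.03238617]), np.float64(0.004147524815387663))
d [ 0.0026  0.     -0.0219] rot [-0.   -4.    0.11] sg 1 t 14.85 q6 -0.63 pos [ 0.5161 -0.2341  0.0745] w 38.1 F [ 0.3  0.  -4.4] g 41.2
```

Emit:
jog_arm --deltas '[0,0,0.001,0,0,0,-0.15,-0.0001,0,0.002,0,0,0,-0.15,-0.0002,0,0.003,0,0,0,-0.15,-0.0002,0,0.003,0,0,0,-0.15]'

```text
time: 15.25
tool_pos: [0.516, -0.2341, 0.0713]
tcp_rot: [-2.085, -2.28, -0.073]
wrist_force: [0.4, 0.3, -4.9]
width: 0.457
grip_force: 41.3
```

Emit:
jog_arm --deltas '[0,0,0.001,0,0,0,-0.15,-0.0001,0,0.002,0,0,0,-0.15,-0.0002,0,0.003,0,0,0,-0.15,-0.0002,0,0.003,0,0,0,-0.15]'

```text
time: 15.65
tool_pos: [0.5163, -0.2341, 0.0689]
tcp_rot: [-2.085, -2.28, -0.073]
wrist_force: [-0.2, 1.2, -1.2]
width: 0.453
grip_force: 41.9
```

```bash
python3 look.py
```

```text
(386, array([282.44554901, 227.95544052]), array([12.3, 31.9]), 84.3)
(array([306.21622086, 230.79729843]), (12.206002235412598, 27.318195343017578), 35.53767776489258) (array([ 4.92072363e-01, -3.62249029e-04,  2.07039527e-02]), np.float64(0.0028824093775233327))
d [ 0.003  -0.0002 -0.0275] rot [ 0.02 -3.99  0.11] sg 1 t 15.75 q6 -0.63 pos [ 0.5163 -0.2341  0.0688] w 38.4 F [-0.4  1.6 -0.5] g 42.0
```

Emit:
jog_arm --deltas '[0,0,0.001,0,0,0,-0.15,0,0,0.001,0,0,0,-0.15,0,0,0.001,0,0,0,-0.1,0,0,0.001,0,0,0,-0.05,0,0,0.001,0,0,0,0.0,0,0,0.001,0,0,0,0.06,0,0,0.001,0,0,0,0.12,0,0,0.001,0,0,0,0.18]'

```text
time: 16.55
tool_pos: [0.5156, -0.234, 0.0668]
tcp_rot: [-2.084, -2.279, -0.072]
wrist_force: [0.9, -0.7, -3.5]
width: 0.591
grip_force: 12.0
```

```bash
python3 look.py
```

```text
(401, array([282.13366699, 227.83662796]), array([12.4, 32.5]), 84.3)
(array([306.31081009, 230.86486435]), (11.973506927490234, 28.015682220458984), 35.53767776489258) (array([4.91982032e-01, 2.40914604e-04, 2.11081279e-02]), np.float64(0.001856461885205185))
d [ 0.003   0.0003 -0.0293] rot [-0.03 -4.02  0.1 ] sg 1 t 16.65 q6 -0.63 pos [ 0.5158 -0.234   0.0671] w 50.0 F [ 0.1  0.4 -5. ] g 12.0
```

Emit:
jog_arm --deltas '[-0.01,0,-0.0007,0,0,0,0.18,-0.03,0,-0.002,0,0,0,0.18,-0.055,0,-0.004,0,0,0,0.18,-0.08,0,-0.0056,0,0,0,0.18,-0.1,0,-0.007,0,0,0,0.18,-0.1,0,-0.005,0,-2,0,0.18,-0.1,0,-0.003,0,-4,0,0.18,-0.1,0,-0.001,0,-4,0,0.18]'

```text
time: 17.45
tool_pos: [0.5251, -0.3349, 0.062]
tcp_rot: [2.119, 2.318, -0.001]
wrist_force: [-2.3, -1.8, 3.4]
width: 0.59
grip_force: 10.6
```

```bash
python3 look.py
```

```text
(400, array([282.18317032, 227.83167648]), array([12.4, 32.4]), 84.3)
(array([306.33556938, 230.73490143]), (12.206555366516113, 28.18157958984375), 34.99201965332031) (array([4.91993965e-01, 1.20286210e-04, 2.15633193e-02]), np.float64(0.001865028137855256))
d [ 0.1021 -0.     -0.0344] rot [0.02 0.03 0.12] sg 1 t 17.55 q6 -0.7 pos [ 0.5252 -0.3347  0.0621] w 50.2 F [-1.7 -1.   0.6] g 11.2
```

Emit:
jog_arm --deltas '[0,0,0.001,0,0,0,0.18,0,0,0.001,0,0,0,0.3,0,0,0.001,0,0,0,0.5,0,0,0.001,0,0,0,1,0,0,0.001,0,0,0,1,0,0,0.001,0,0,0,1,0,0,-0.01,0,0,0,1,0,0,-0.03,0,0,0,1]'

```text
time: 18.35
tool_pos: [0.5237, -0.3324, 0.0904]
tcp_rot: [-2.117, -2.316, 0.001]
wrist_force: [0.3, -0.9, -0.1]
width: 0.999
grip_force: 0.0
```

Emit:
jog_arm --deltas '[0,0,-0.04,0,0,0,1,0,0,-0.08,0,0,0,1,0,0,-0.12,0,0,0,1,0,0,-0.12,0,0,0,1,0,0,-0.12,0,0,0,1,0,0,-0.12,0,0,0,1]'

```text
time: 18.95
tool_pos: [0.5243, -0.3329, 0.2106]
tcp_rot: [-2.119, -2.317, 0.0]
wrist_force: [-0.2, 0.4, -0.4]
width: 0.997
grip_force: 0.0
```

```bash
python3 look.py; python3 - <<'E'
from h import *
ct=read_camera('top');c=ct['color'];w=read_camera('wrist');cv2.imwrite('pics/w12.png',w['color'])
# base plate in wrist view: dark bluish-grey
f=w['color'].astype(int);m=((f.max(2)<95)&(f[...,0]>=f[...,2]-3)).astype(np.uint8);m[325:]=0
m=cv2.morphologyEx(m,cv2.MORPH_CLOSE,np.ones((21,21)))
n,l,st,ce=cv2.connectedComponentsWithStats(m)
for k in range(1,n):
    if st[k,4]>2000:
        q=cv2.boxPoints(cv2.minAreaRect(np.argwhere(l==k)[:,::-1].astype(np.float32)));print(st[k],cast(w,q,.008)[:,:2])
E
```

```text
(400, array([282.18317032, 227.83167648]), array([12.4, 32.4]), 84.3)
(array([306.33556938, 230.73490143]), (12.206555366516113, 28.18157958984375), 34.99201965332031) (array([4.91993965e-01, 1.20286210e-04, 2.15633193e-02]), np.float64(0.001865028137855256))
d [0.0997 0.0014 0.1131] rot [-0.16 -0.13  0.12] sg 1 t 19.05 q6 -0.7 pos [ 0.5238 -0.3327  0.2094] w 85.0 F [-0.5  0.3 -0.2] g 0.0
[ 250  159   67  166 9081] [[ 0.48927186 -0.30785791]
 [ 0.55554198 -0.30190546]
 [ 0.57702443 -0.48834118]
 [ 0.50171833 -0.49522419]]
[  79  269   97   56 2900] [[ 0.31017398 -0.44431852]
 [ 0.41524779 -0.43477486]
 [ 0.4160277  -0.50305635]
 [ 0.30616398 -0.51309794]]
[ 387  270   98   55 2860] [[ 0.65792951 -0.48094643]
 [ 0.64682929 -0.41492802]
 [ 0.75248337 -0.40533061]
 [ 0.76828454 -0.47085994]]
```

```bash
python3 -c "
from workcell import finish_job
print(finish_job())"
```

```text
the job is handed in; nothing more can be done
None
```

I handed the job in at about 19 s of the 54 s; the judge returned no verdict. The last camera readings put the brush near the middle of the mat, about 10 mm off centre each way. The reacher is standing on the shelf clear of it, and the robot never came near the brush.

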